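Shim the shop scale level with a wedge

ROBOT

A 6-joint arm with a two-finger parallel gripper is mounted at the origin on the work surface. World frame = base frame: x ahead of the robot, y to its left, z up, the work surface at z = 0. Lengths are in m, angles in degrees, forces in N, time in s.
With the tool pointing down it reaches from about 0.4 to 0.825 m from the base axis. Payload 7 kg.
Tool frame: the origin (TCP) lies midway between the tips of the shut fingers; the grasp point (between the pads) lies 19 mm behind it (ctrl.grip_point_offset is the distance from the TCP to the grasp point, in m); x points along the fingers, y is the direction in which the jaws open and shut, and the axes are right-handed (so a half turn about x gives the same grasp; the last joint's range is limited). The gripper opens to 88 mm and grips with 3 to 60 N. Pads are 19 mm wide; open, the fingers measure 130 mm over their backs; the gripper's body (78 mm by 193 mm) begins 47 mm behind the grasp point.
Start: joints at [82.626, 20.546, 0.682, 0, -70.136, -16.507], TCP at [0.273, 0.617, 0.227] pointing down, gripper open.
Joint ranges: [-176.03, 176.03], [-82.01, 121.73], [-58.28, 71.71], [-173.87, 95.51], [-174.79, -0.11], [-173.66, 173.66]. Speed limits (degrees/s): [136.94, 136.94, 172.46, 180, 180, 180].

INTERFACE

Orientations are given as [roll, pitch, yaw] about the fixed x, y, z axes, in that order (R = Rz(yaw) Ry(pitch) Rx(roll)).
In Python, from plant import ctrl gives the robot as it stands.
- The arm moves only by the tool drive_tool, never from a script. Its argument "plan" is a list of rows, each a list of 3 entries, a list of its own where there are three numbers: the shift along the tool's x, y, z in m, then the turn, a rotation vector about the tool's x, y, z in degrees, then the opening, from 0 (shut) to 1 (fully open). In form: [[[dx, dy, dz], [wx, wy, wz], grip], ...]. A call has 1 to 20 rows; each row is the pose to reach, as a shift and turn from the pose measured when the call began, along the tool's axes at that moment; what a row does not reach only later rows make up. A row lasts 1/12 s, in which the tool goes at most 41.7 mm and 7.16 degrees, less where a joint would pass 70% of its speed; a pose out of reach is approached as far as the arm can. A call with a gripper value outside its range is refused whole. The fingers move at their own pace and stop on an object; the grip force is fixed at half the most. Time passes only in rows, so rows that repeat a pose let the fingers close. It gives the time, the measured TCP pose, the force and the opening at its end, in the units of the state.
- ctrl.get_obs(): the state, without advancing time (a new reading comes with each control period).
- ctrl.snapshot(name): name is "scene" or "side" or "wrist"; returns the picture (400x640x3 uint8, blue, green, red); there is no depth.
- ctrl.get_calibration(name): a dict with "fx", "fy", "cx", "cy" (pixels), "R" (3x3) and "t" (3): a world point X has camera coordinates R X + t. Camera axes: x right, y down, z forward; pixel columns grow to the right and rows downward; lengths in m; the calibration is good to about 2 mm. A picture is of the moment at which its call begins: read the wrist's pose just before it. get_calibration takes no time and is no camera call; for the wrist camera it gives the pose at the moment of the call.
- ctrl.close_job(): hands the job in, once; it reports no verdict.
Trained networks look in the newest picture that a camera, given by its name, has taken for a name from the list of things; names that differ only in an ending like _2 or _b are one class to them, and where a whole thing is asked for, a point or a joint stands for the part that bears it (a point fixed in the world has none). Each returns a list of dicts, best first, with "confidence" (0 to 1); they miss things now and then, are a little off and sometimes report something else, mostly with a low value. They report only what shows in the picture. A call takes as long as a camera call. They do not tell look-alikes from the thing itself.
- ctrl.cut_out(camera, name): "pixels" (400x640 bool, what is visible of it) and "pixel" ([column, row] in pixels, amid what is visible of it).
- ctrl.landmark_of(camera, name): "pixel" ([column, row] in pixels: a listed point, or the origin of a listed thing).
The state is a dict: "clock": time; "joint_pos": joint angles; "qvel": joint speeds; "tau": joint torques, N m; "tool_pos": TCP position; "orientation": TCP orientation; "force": force on the tool from outside, world axes, zero at the start; "moment": the same for the moment, N m; "opening": finger opening in m.
Only numpy, scipy, OpenCV 4.12 (cv2) and the standard library are available. Lean on these libraries where they do the work, as an engineer would, in place of code of your own. Each camera call takes 0.05 s, during which the arm holds its last target. There are 200 camera calls.

TASK

The counter scale stands on a hinged levelling plate whose free edge has to be wedged up. Take the thicker of the two wooden wedges by its post, set it flat on the narrow raised rail of the stand with its thin end pointing at the plate but still short of it, then push it along the rail under the plate's free edge until that edge has just lifted off its rests, by about 3 to 5 mm. Finish like that, the gripper still holding the wedge in place on the rail and touching nothing else; leave the other wedge and the other things on the counter where they are.

Things in the scene. Friction and masses are not known exactly. Their poses are not given: they have to be found in the camera images.
- stand: levelling stand, fixed to the counter (place and yaw change). Origin on the counter below the plate's free edge; y axis along the rail, outward from under the plate. Rail: at x = 0, 24 mm wide, top at 40 mm, from y = -80 to +165 mm. Steel base 160 mm wide, 12 mm thick, y = -210 to +15 mm; two rest posts (16 mm square, top at 55 mm) at x = +-62 mm under the free edge.
- rail: the aluminium rail of the stand (fixed to it, same origin and axes); flat top 40 mm above the counter; a low foot 70 mm wide, 6 mm high at y = 150 mm
- plate: hinged plate 150 mm wide with a flat white electronic scale fixed on it, about 1 kg (top 107 mm above the counter, scale 55 mm behind the free edge). Origin on the hinge line, at y = -200, z = 60 mm of the stand; y axis to the free edge, 200 mm off. Rests by its weight (3 to 6 N at the edge), swings up freely, falls back.
- lip (a point): middle of the lowest line of the plate's free edge, a round steel bar 8 mm thick along the stand's x, straight above the rail. At rest it is 55 mm above the counter, so 15 mm above the rail's top; lifted, it is higher by the amount of lift.
- wedge: the thicker wooden wedge, to be used: 32 mm wide, 165 long, 80 g. Origin at the underside below its grip post; tip at y = -140 mm, heel end at y = +25. Flat underside; thickness rises evenly from 6 mm at the tip to 26 mm at y = -20, then level. Post 22 mm square (sides along x, y), top 75 mm above the underside. Starts flat on the counter, tip roughly towards +x.
- wedge_tip (a point): middle of the wedge's thin end, on the underside
- thin_wedge: the other wooden wedge, to be left: same outline and post but only 4 mm thick at the tip and 12 mm at the heel (too thin for the gap). Origin as for the wedge. The two lie side by side, 110 to 230 mm apart in y; which is nearer the stand changes
- weight_a: bystander: brass knob weight, 32 mm wide, 36 mm high; origin at the centre of its underside
- weight_b: bystander: brass disc weight, 40 mm wide, 16 mm high; origin at the centre of its underside
- jar_a: bystander: amber jar, 70 mm wide, 100 mm high; origin at the centre of its underside
- jar_b: bystander: clear jar, 64 mm wide, 90 mm high; origin at the centre of its underside
- dish: bystander: steel dish, 110 mm wide, 30 mm high; origin at the centre of its underside
- tin: bystander: steel tin, 64 x 94 mm, 58 mm high; origin at the centre of its underside
Not all that is in view belongs to the job. Leave any blue look-alike of the wedge alone. Leave any yellow look-alike of the thin_wedge alone.

How it is judged:
By the outcome, as a careful person would: the job done as asked, in the order asked, and still so for the second after the job is handed in, while the arm keeps its last pose, push and grip.
It also fails if it takes over 40 s, if anything falls off the work surface, if the arm or the gripper's body presses on something with over 40 N, if the wrist force passes 120 N, or if a joint passes its speed limit or range.

## Working session

There is one attempt and no reset: what is moved stays moved. The work goes in short steps, Python scripts to look and compute and a tool call to move; the robot and the scene stay as the last step left them, time stands still between calls to the robot, and variables do not carry over. Pictures are saved under pics/ and viewed, about 8 in all and at most 12, crops included, and the job is handed in when it is done.

Besides the shell and the picture viewer there is one more tool, called as name(argument=value, ...), one argument or row to a line, values as JSON. drive_tool: Moves the arm, as the interface text tells. Its arguments: {"type":"object","properties":{"plan":{"type":"array","items":{"type":"array"}}},"required":["plan"]}

```bash
ls; mkdir -p pics; cat > h.py <<'E'
import numpy as np, cv2
from plant import ctrl
from scipy.spatial.transform import Rotation as Ro
def ray(cal,px):
    R=np.array(cal["R"]);t=np.array(cal["t"]);d=R.T@np.array([(px[0]-cal["cx"])/cal["fx"],(px[1]-cal["cy"])/cal["fy"],1]);return -R.T@t,d
def at(cal,px,z):
    c,d=ray(cal,px);return c+d*(z-c[2])/d[2]
def proj(cal,X):
    p=np.array(cal["R"])@np.array(X)+np.array(cal["t"]);return np.array([cal["fx"]*p[0]/p[2]+cal["cx"],cal["fy"]*p[1]/p[2]+cal["cy"]])
def pose():
    o=ctrl.get_obs();return np.array(o["tool_pos"]),Ro.from_euler("xyz",o["orientation"],degrees=True)
E
python3 - <<'E'
from h import *
o=ctrl.get_obs();print(o)
for c in("scene","side","wrist"):
    im=ctrl.snapshot(c);cv2.imwrite(f"pics/{c}0.png",im);cal=ctrl.get_calibration(c)
    print(c,ray(cal,(320,200)))
    for n,z in(("wedge",0),("wedge_tip",0),("thin_wedge",0),("stand",0),("lip",.055),("plate",.06),("rail",0)):
        for r in ctrl.landmark_of(c,n)[:4]:print(n,np.round(r["pixel"]),round(r["confidence"],2),at(cal,r["pixel"],z).round(3))
E
```

```text
pics
{'clock': 0.0, 'joint_pos': array([ 8.26253421e+01,  2.05920173e+01,  6.34929290e-01, -1.99960574e-02,
       -7.01377875e+01, -1.65053917e+01]), 'qvel': array([-0.00841619, -0.00060228,  0.01204095, -0.0647393 , -0.03118894,
       -0.06598938]), 'tau': array([ 1.20999443e-04, -5.82718849e+01,  2.93053758e+01,  6.99712381e+00,
        7.01902361e-03, -1.49023922e-04]), 'tool_pos': array([0.27309891, 0.61674835, 0.2256253 ]), 'orientation': array([  95.3000535 ,   89.90327955, -108.58680546]), 'force': array([-0.28726291, -1.01337996, -0.59094044]), 'moment': array([-0.03448183, -0.05165312, -0.03437523]), 'opening': 0.08732700666382097}
scene (array([ 1.23505342, -0.26844285,  0.66628073]), array([-0.71794617,  0.35255643, -0.60034163]))
wedge [392. 195.] 0.87 [0.521 0.316 0.   ]
wedge [372. 161.] 0.79 [0.334 0.374 0.   ]
wedge [351. 158.] 0.75 [0.281 0.322 0.   ]
wedge_tip [325. 140.] 0.97 [0.124 0.306 0.   ]
wedge_tip [416. 173.] 0.78 [0.462 0.452 0.   ]
thin_wedge [214. 217.] 0.7 [ 0.364 -0.169  0.   ]
thin_wedge [337. 196.] 0.58 [0.445 0.177 0.   ]
stand [235. 275.] 0.85 [ 
[... 333 characters left out ...]
16 0.   ]
wedge [280. 180.] 0.62 [0.54  0.332 0.   ]
wedge [221. 194.] 0.6 [0.352 0.346 0.   ]
wedge_tip [149. 222.] 0.6 [0.139 0.308 0.   ]
wedge_tip [244. 173.] 0.59 [0.46 0.44 0.  ]
wedge_tip [312. 169.] 0.57 [0.664 0.339 0.   ]
thin_wedge [304. 304.] 0.97 [ 0.361 -0.172  0.   ]
thin_wedge [283. 210.] 0.95 [0.472 0.163 0.   ]
stand [400. 267.] 0.65 [ 0.595 -0.19   0.   ]
lip [401. 245.] 0.67 [ 0.601 -0.18   0.055]
lip [427. 210.] 0.48 [ 0.748 -0.107  0.055]
plate [492. 292.] 0.65 [ 0.647 -0.382  0.06 ]
wrist (array([0.35004638, 0.58424449, 0.38501971]), array([-0.28101881,  0.11799388, -0.95244625]))
wedge [573.  50.] 0.91 [0.282 0.314 0.   ]
wedge_tip [600. 167.] 0.66 [0.139 0.308 0.   ]
```

View pics/scene0.png

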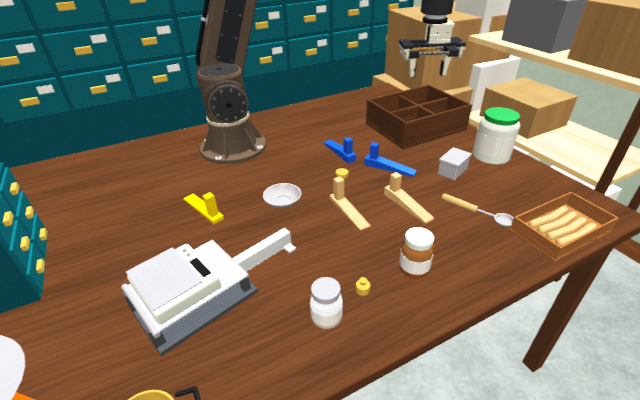

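View pics/side0.png

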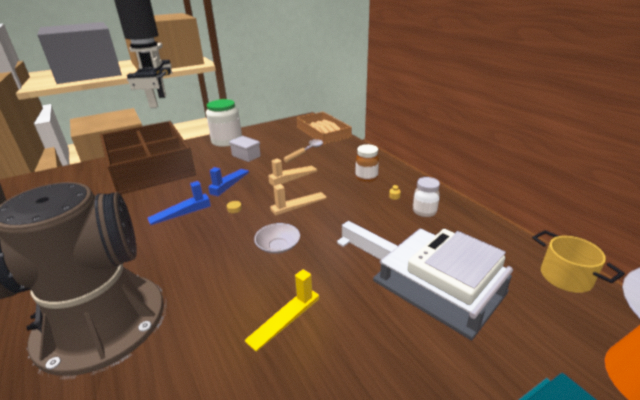

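Both pictures show two wooden wedges: A at scene (340,205) / side (283,205), and B at scene (400,195) / side (280,178). The look-alikes are two blue wedges at scene (347,148) and (374,155) and a yellow one at (210,207). The network calls B "wedge" and A "thin_wedge", so I'll check that in a close crop.

```bash
python3 - <<'E'
import cv2,numpy as np
a=cv2.imread("pics/scene0.png")[160:235,310:450];b=cv2.imread("pics/side0.png")[145:220,240:380]
cv2.imwrite("pics/crop1.png",np.vstack([cv2.resize(i,None,fx=4,fy=4,interpolation=cv2.INTER_CUBIC) for i in(a,b)]))
E
```

```text
(no output)
```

View pics/crop1.png

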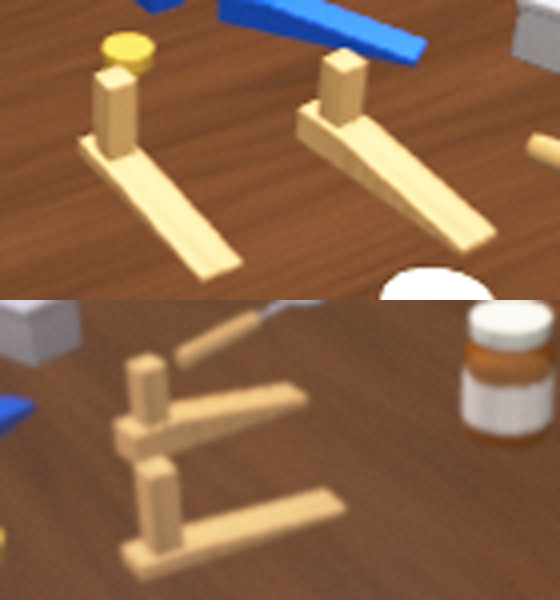

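The crop confirms it: B (post top at scene (396,175), side (277,160)) has the tall heel and is the thicker wedge. A is the thin one.

```bash
python3 - <<'E'
from h import *
S,D,W=[ctrl.get_calibration(c) for c in("scene","side","wrist")]
print("post top",at(S,(396,174.5),.075),at(D,(276.7,160.5),.075))
print("tip",at(S,(430,219),.006),at(D,(314,169),.006))
p,R=pose();print(p,R.as_matrix().round(3))
c,d=ray(W,(320,200));print("cam in tool",R.inv().apply(c-p),R.inv().apply(d))
print("rail end top",[at(S,q,.04) for q in((277,232),(291,234))])
import cv2
a=cv2.imread("pics/scene0.png")[215:345,110:310];cv2.imwrite("pics/crop2.png",cv2.resize(a,None,fx=4,fy=4,interpolation=cv2.INTER_CUBIC))
E
```

```text
post top [0.52815869 0.31879587 0.075     ] [0.53101079 0.31897842 0.075     ]
tip [0.66639154 0.33578443 0.006     ] [0.6625537 0.3247304 0.006    ]
[0.27327995 0.61719575 0.22658396] [[ 0.    -0.405 -0.914]
 [ 0.    -0.914  0.405]
 [-1.    -0.     0.   ]]
cam in tool [-0.1584163  -0.00096369 -0.08353207] [0.95245221 0.00596188 0.30470842]
rail end top [array([ 0.55004115, -0.05348541,  0.04      ]), array([ 0.57382608, -0.02629275,  0.04      ])]
```

View pics/crop2.png

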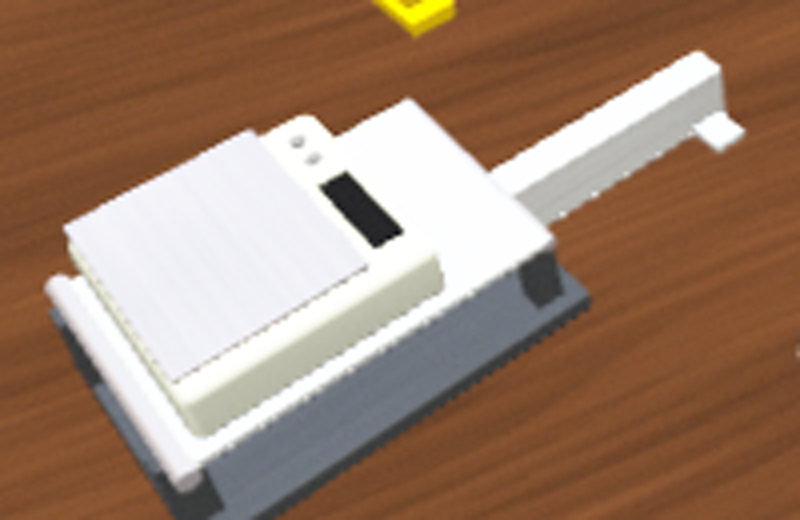

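```bash
cat >> h.py <<'E'
def to(pos,jawdeg):
    """tool-frame shift and rotvec to reach pos, pointing down, tool y at jawdeg (mod 180, nearest)"""
    p,R=pose();best=None
    for a in(jawdeg,jawdeg+180):
        a=np.radians(a);x=np.array([0,0,-1.]);y=np.array([np.cos(a),np.sin(a),0])
        T=Ro.from_matrix(np.column_stack([x,y,np.cross(x,y)]));r=(R.inv()*T).as_rotvec(degrees=True)
        if best is None or np.linalg.norm(r)<np.linalg.norm(best):best=r
    print("to",R.inv().apply(np.array(pos)-p).round(4),best.round(2))
E
python3 - <<'E'
from h import *
S=ctrl.get_calibration("scene")
print("rail end",at(S,(287.5,229.8),.04),"plate edge corners",[at(S,(110+u/4,215+v/4),.065) for u,v in((408,100),(552,243))])
to((.54,.319,.22),-86)
E
```

```text
rail end [ 0.5552986  -0.02754654  0.04      ] plate edge corners [array([ 0.52865712, -0.20498561,  0.065     ]), array([ 0.67503271, -0.16747998,  0.065     ])]
to [ 0.0066  0.1647 -0.3646] [-27.88  -0.     0.  ]
```

drive_tool(
  plan=[
    [[0.01, 0.169, -0.355], [-28, 0, 0], 1],
    [[0.01, 0.169, -0.355], [-28, 0, 0], 1],
    [[0.01, 0.169, -0.355], [-28, 0, 0], 1],
    [[0.01, 0.169, -0.355], [-28, 0, 0], 1],
    [[0.01, 0.169, -0.355], [-28, 0, 0], 1],
    [[0.01, 0.169, -0.355], [-28, 0, 0], 1],
    [[0.01, 0.169, -0.355], [-28, 0, 0], 1],
    [[0.01, 0.169, -0.355], [-28, 0, 0], 1],
    [[0.01, 0.169, -0.355], [-28, 0, 0], 1],
    [[0.01, 0.169, -0.355], [-28, 0, 0], 1],
    [[0.01, 0.169, -0.355], [-28, 0, 0], 1],
    [[0.01, 0.169, -0.355], [-28, 0, 0], 1],
    [[0.01, 0.169, -0.355], [-28, 0, 0], 1],
    [[0.01, 0.169, -0.355], [-28, 0, 0], 1],
  ],
)

```text
clock: 2.37
tool_pos: [0.529, 0.3197, 0.2166]
orientation: [-104.5, 90.0, 79.7]
force: [-0.2, 0.4, -0.2]
opening: 0.0877
```

```bash
python3 - <<'E'
from h import *
im=ctrl.snapshot("wrist");W=ctrl.get_calibration("wrist");cv2.imwrite("pics/w1.png",im)
for n in("wedge","wedge_tip","thin_wedge"):
    for r in ctrl.landmark_of("wrist",n)[:3]:print(n,np.round(r["pixel"]),round(r["confidence"],2),at(W,r["pixel"],0).round(4))
for r in ctrl.cut_out("wrist","wedge")[:2]:
    print(r["confidence"],r["pixel"],cv2.minAreaRect(np.argwhere(r["pixels"])[:,::-1].astype(np.float32)))
p,R=pose();print("mid",proj(W,p+[0,0,-.15]),proj(W,[.529,.319,.075]))
E
```

```text
wedge [274. 297.] 0.97 [0.3526 0.367  0.    ]
wedge [310. 344.] 0.91 [0.2798 0.3136 0.    ]
wedge [318. 172.] 0.58 [0.5269 0.3214 0.    ]
wedge_tip [314.  42.] 0.95 [0.6653 0.335  0.    ]
wedge_tip [212. 213.] 0.57 [0.4669 0.4467 0.    ]
thin_wedge [434. 228.] 0.64 [0.467  0.1719 0.    ]
0.89 [317.7, 118.8] ((316.6728820800781, 118.55220031738281), (160.962890625, 31.073030471801758), 88.36341857910156)
0.8 [247.4, 267.5] ((249.4273223876953, 274.9890441894531), (144.48121643066406, 45.294158935546875), 64.89838409423828)
mid [319.45816336 185.66957737] [320.14525348 188.03618552]
```

View pics/w1.png

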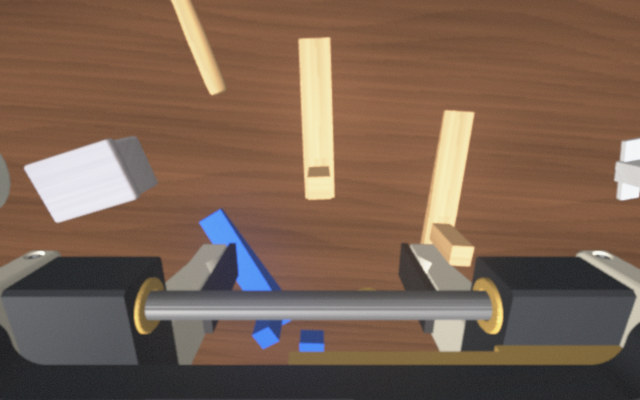

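The wrist view puts the wedge's post top at (320,188), where (0.529, 0.319) should project, and its tip at (314,39), so it's yawed about 6.5°. The thin wedge is well to the right at (445,240). I'll go down and grip.

drive_tool(
  plan=[
    [[0.04, 0, 0], [-2.5, 0, 0], 1],
    [[0.08, 0, 0], [-2.5, 0, 0], 1],
    [[0.12, 0, 0], [-2.5, 0, 0], 1],
    [[0.15, 0, 0], [-2.5, 0, 0], 1],
    [[0.17, 0, 0], [-2.5, 0, 0], 1],
    [[0.182, 0, 0], [-2.5, 0, 0], 1],
    [[0.182, 0, 0], [-2.5, 0, 0], 1],
    [[0.182, 0, 0], [-2.5, 0, 0], 0],
    [[0.182, 0, 0], [-2.5, 0, 0], 0],
    [[0.182, 0, 0], [-2.5, 0, 0], 0],
    [[0.182, 0, 0], [-2.5, 0, 0], 0],
    [[0.182, 0, 0], [-2.5, 0, 0], 0],
    [[0.182, 0, 0], [-2.5, 0, 0], 0],
    [[0.182, 0, 0], [-2.5, 0, 0], 0],
    [[0.182, 0, 0], [-2.5, 0, 0], 0],
    [[0.182, 0, 0], [-2.5, 0, 0], 0],
    [[0.182, 0, 0], [-2.5, 0, 0], 0],
  ],
)

```text
clock: 4.03
tool_pos: [0.529, 0.3196, 0.0346]
orientation: [-149.6, 90.0, 37.1]
force: [0.9, 0.9, -0.3]
opening: 0.0267
```

drive_tool(
  plan=[
    [[0, 0, 0], [0, 0, 0], 0],
    [[0, 0, 0], [0, 0, 0], 0],
    [[0, 0, 0], [0, 0, 0], 0],
    [[0, 0, 0], [0, 0, 0], 0],
    [[0, 0, 0], [0, 0, 0], 0],
  ],
)

```text
clock: 4.45
tool_pos: [0.529, 0.3196, 0.0345]
orientation: [38.7, 90.0, -134.6]
force: [0.3, -0.3, -0.5]
opening: 0.0221
```

```bash
python3 - <<'E'
from h import *
p,R=pose();print(p,R.as_matrix()[:,1],ctrl.get_obs()["opening"])
E
```

```text
[0.52896757 0.31955525 0.03450698] [ 1.16452529e-01 -9.93196252e-01  1.13055182e-04] 0.0221335620108065
```

drive_tool(
  plan=[
    [[-0.03, 0, 0], [0, 0, 0], 0],
    [[-0.065, 0, 0], [0, 0, 0], 0],
    [[-0.105, 0, 0], [0, 0, 0], 0],
    [[-0.145, 0, 0], [0, 0, 0], 0],
    [[-0.145, 0.03, 0], [7, 0, 0], 0],
    [[-0.145, 0.06, 0.005], [14, 0, 0], 0],
    [[-0.145, 0.09, 0.01], [21, 0, 0], 0],
    [[-0.145, 0.12, 0.015], [28, 0, 0], 0],
    [[-0.145, 0.15, 0.02], [35, 0, 0], 0],
    [[-0.145, 0.18, 0.02], [42, 0, 0], 0],
    [[-0.145, 0.21, 0.02], [49, 0, 0], 0],
    [[-0.145, 0.24, 0.02], [56, 0, 0], 0],
    [[-0.145, 0.265, 0.02], [63, 0, 0], 0],
    [[-0.145, 0.282, 0.02], [70, 0, 0], 0],
    [[-0.145, 0.282, 0.02], [77, 0, 0], 0],
    [[-0.145, 0.282, 0.02], [82, 0, 0], 0],
    [[-0.145, 0.282, 0.02], [82, 0, 0], 0],
    [[-0.145, 0.282, 0.02], [82, 0, 0], 0],
    [[-0.145, 0.282, 0.02], [82, 0, 0], 0],
  ],
)

```text
clock: 6.03
tool_pos: [0.5419, 0.0374, 0.1795]
orientation: [89.3, 90.0, -165.8]
force: [-0.2, 0.2, -0.8]
opening: 0.022
```

```bash
python3 - <<'E'
from h import *
p,R=pose();print(p,np.degrees(np.arctan2(*R.as_matrix()[[1,0],1])),ctrl.get_obs()["opening"],ctrl.get_obs()["joint_pos"].round())
for c in("wrist","scene","side"):
    im=ctrl.snapshot(c);cal=ctrl.get_calibration(c);cv2.imwrite(f"pics/{c}2.png",im)
    for n,z in(("wedge",p[2]-.0345),("wedge_tip",p[2]-.0345),("lip",.055),("rail",0),("stand",0),("plate",.06)):
        for r in ctrl.landmark_of(c,n)[:2]:print(c,n,np.round(r["pixel"]),round(r["confidence"],2),at(cal,r["pixel"],z).round(4))
E
```

```text
[0.54188891 0.03736097 0.179504  ] -165.12262018842227 0.021957088511744834 [ 25.  10. -20.  -0. -60. -10.]
wrist wedge [315. 233.] 0.84 [0.5436 0.0388 0.145 ]
wrist wedge_tip [ 87. 135.] 0.62 [0.6883 0.0133 0.145 ]
scene wedge [308. 185.] 0.74 [0.5433 0.0396 0.145 ]
scene wedge [372. 163.] 0.73 [0.5364 0.2303 0.145 ]
scene wedge_tip [415. 175.] 0.62 [0.6356 0.2895 0.145 ]
scene wedge_tip [258. 209.] 0.57 [ 0.5735 -0.0981  0.145 ]
scene lip [228. 263.] 0.79 [ 0.6094 -0.1926  0.055 ]
scene lip [340. 201.] 0.6 [0.533  0.1359 0.055 ]
scene rail [234. 279.] 0.79 [ 0.6074 -0.1871  0.    ]
scene stand [235. 276.] 0.77 [ 0.6013 -0.1843  0.    ]
scene plate [137. 310.] 0.78 [ 0.6501 -0.3852  0.06  ]
scene plate [308. 185.] 0.28 [0.4317 0.0899 0.06  ]
side wedge [327. 173.] 0.78 [0.5513 0.0519 0.145 ]
side wedge [222. 192.] 0.68 [0.3023 0.1052 0.145 ]
side wedge_tip [149. 221.] 0.95 [0.138  0.0691 0.145 ]
side wedge_tip [244. 176.] 0.73 [0.3711 0.1504 0.145 ]
side lip [402. 246.] 0.73 [ 0.5993 -0.186   0.055 ]
side rail [402. 265.] 0.75 [ 0.6024 -0.1873  0.    ]
side stand [398. 264.] 0.98 [ 0.5983 -0.1784  0.    ]
side plate [490. 290.] 0.92 [ 0.6486 -0.3759  0.06  ]
```

View pics/wrist2.png

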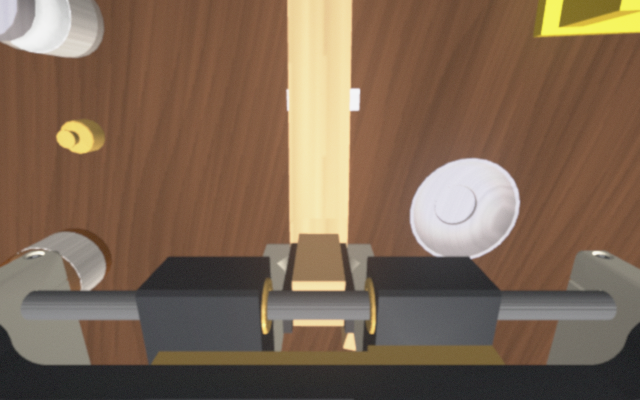

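The wedge hangs straight in the grip. The rail foot's ends show on either side of it at (287,100) and (360,100), so I'll use those to locate the rail.

```bash
python3 - <<'E'
from h import *
im=cv2.imread("pics/wrist2.png");W=ctrl.get_calibration("wrist")
m=(im.min(2)>190).astype(np.uint8);m[:, :280]=0;m[:,365:]=0;m[:85]=0;m[115:]=0;m[:,291:348]=0
v,u=np.nonzero(m)
for s in(u<300,u>300):print(u[s].min(),u[s].max(),v[s].min(),v[s].max())
L=at(W,(u.min()-.5,99.5),.006);Rr=at(W,(u.max()+.5,99.5),.006);print(L,Rr,np.linalg.norm(L-Rr),"foot mid",(L+Rr)/2)
p,R=pose();d=(L-Rr)[:2];print(np.degrees(np.arctan2(d[1],d[0])))
# rail end in scene/side
S=cv2.imread("pics/scene2.png")[215:265,220:310];D=cv2.imread("pics/side2.png")[210:280,325:425]
cv2.imwrite("pics/crop3.png",np.hstack([cv2.resize(i,(400,300),interpolation=cv2.INTER_CUBIC) for i in(S,D)]))
E
```

```text
287 289 90 110
349 359 89 110
[ 0.5920179  -0.03179219  0.006     ] [ 0.52332171 -0.04979056  0.006     ] 0.0710148487087639 foot mid [ 0.5576698  -0.04079137  0.006     ]
14.681474176679973
```

View pics/crop3.png

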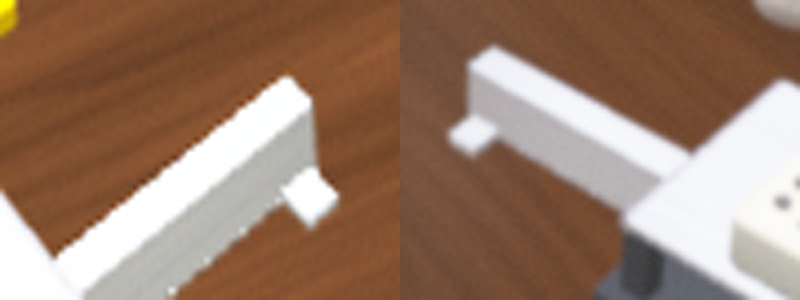

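Foot middle is (0.5577, -0.0408), the foot measures 71 mm wide, and the plate origin lies 351 mm from it. So rail y points at about 105° and the tool is already aligned. The lip is near (0.597, -0.186). I'll go over the rail with the tip 15 mm short of the lip and come down to just above it.

drive_tool(
  plan=[
    [[0, 0.002, -0.035], [0, 0, 0], 0],
    [[0, 0.0043, -0.065], [0, 0, 0], 0],
    [[0.02, 0.0043, -0.075], [0, 0, 0], 0],
    [[0.05, 0.0043, -0.075], [0, 0, 0], 0],
    [[0.08, 0.0043, -0.075], [0, 0, 0], 0],
    [[0.095, 0.0043, -0.075], [0, 0, 0], 0],
    [[0.098, 0.0043, -0.075], [0, 0, 0], 0],
    [[0.098, 0.0043, -0.075], [0, 0, 0], 0],
    [[0.098, 0.0043, -0.075], [0, 0, 0], 0],
  ],
)

```text
clock: 7.83
tool_pos: [0.5576, -0.0363, 0.0825]
orientation: [-118.7, 89.9, -14.0]
force: [0.2, 0.7, 0.1]
opening: 0.0222
```

```bash
python3 - <<'E'
from h import *
p,R=pose();print(p,np.degrees(np.arctan2(*R.as_matrix()[[1,0],1])))
im=[ctrl.snapshot(c) for c in("wrist","scene","side")]
S=im[1][160:290,150:340];D=im[2][150:290,300:490]
cv2.imwrite("pics/v3.png",np.vstack([cv2.resize(im[0],(800,500))[:300],np.hstack([cv2.resize(i,(400,300),interpolation=cv2.INTER_CUBIC) for i in(S,D)])]))
E
```

```text
[ 0.55761139 -0.03633675  0.08247192] -165.28115625856697
```

View pics/v3.png

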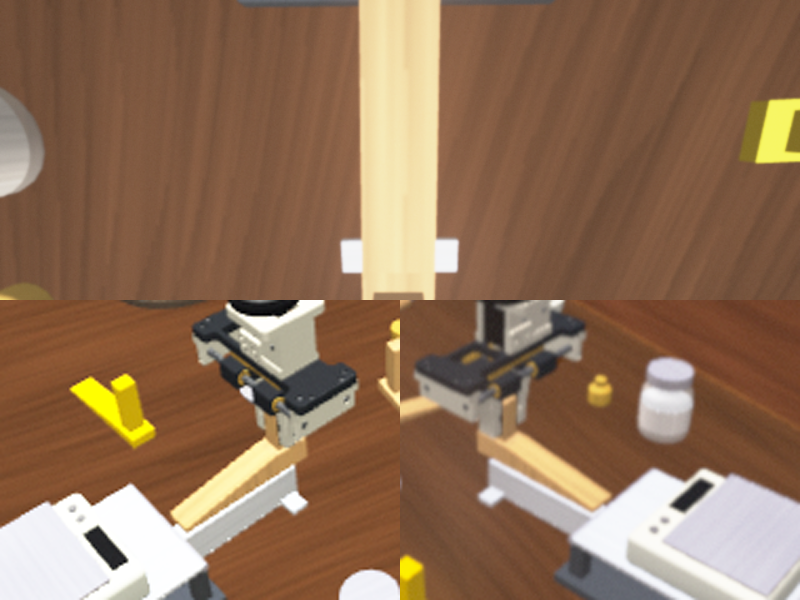

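The view shows the wedge centred over the foot and square to the rail. The base edge at the top is 2 mm to the left, so the rail is turned about 0.7° from the tool. The tip is short of the plate, so I'll correct the yaw and lower.

drive_tool(
  plan=[
    [[0.003, 0, 0], [-0.7, 0, 0], 0],
    [[0.006, 0, 0], [-0.7, 0, 0], 0],
    [[0.008, 0, 0], [-0.7, 0, 0], 0],
    [[0.008, 0, 0], [-0.7, 0, 0], 0],
    [[0.008, 0, 0], [-0.7, 0, 0], 0],
    [[0.008, 0, 0], [-0.7, 0, 0], 0],
  ],
)

```text
clock: 8.48
tool_pos: [0.5578, -0.0362, 0.075]
orientation: [-97.0, 89.9, 8.5]
force: [-0.7, -0.1, -1.0]
opening: 0.0218
```

drive_tool(
  plan=[
    [[0.001, 0, 0], [0, 0, 0], 0],
    [[0.0015, 0, 0], [0, 0, 0], 0],
    [[0.0015, 0, 0], [0, 0, 0], 0],
    [[0.0015, 0, 0], [0, 0, 0], 0],
  ],
)

```text
clock: 8.82
tool_pos: [0.558, -0.0362, 0.0744]
orientation: [-101.5, 89.8, 4.0]
force: [-3.3, 0.7, 8.5]
opening: 0.022
```

It's seated on the rail (8 N contact at TCP z 0.0744, so the underside is at 0.040), with the tip still short. A check of pose and tip gap before pushing.

```bash
python3 - <<'E'
from h import *
p,R=pose();print(p,R.as_matrix().round(4),np.degrees(np.arctan2(*R.as_matrix()[[1,0],1])),ctrl.get_obs()["force"])
for c in("scene","side"):
    im=ctrl.snapshot(c);cal=ctrl.get_calibration(c)
    cv2.imwrite(f"pics/{c}4.png",im)
    for n,z in(("wedge_tip",.04),("lip",.055),("wedge",.04)):
        for r in ctrl.landmark_of(c,n)[:2]:print(c,n,np.round(r["pixel"],1),round(r["confidence"],2),at(cal,r["pixel"],z).round(4))
E
```

```text
[ 0.55804492 -0.03617778  0.07441291] [[ 2.900e-03 -9.640e-01 -2.661e-01]
 [ 2.000e-04 -2.661e-01  9.640e-01]
 [-1.000e+00 -2.800e-03 -6.000e-04]] -164.56983517160134 [-3.33182541  0.68812493  8.47952912]
scene wedge_tip [324.6 139.8] 0.97 [0.1873 0.2724 0.04  ]
scene wedge_tip [237.2 261.9] 0.8 [ 0.6    -0.1712  0.04  ]
scene wedge [349.2 158.5] 0.98 [0.3374 0.2812 0.04  ]
scene wedge [373.2 163.7] 0.74 [0.4017 0.3293 0.04  ]
side wedge_tip [396.7 248.7] 0.92 [ 0.5971 -0.1719  0.04  ]
side wedge_tip [148.5 222.8] 0.86 [0.1369 0.2382 0.04  ]
side lip [403.3 246.3] 0.84 [ 0.6018 -0.1867  0.055 ]
side lip [488.8 289.3] 0.43 [ 0.6531 -0.3704  0.055 ]
side wedge [218.9 194.1] 0.97 [0.3313 0.2794 0.04  ]
side wedge [199.4 205.2] 0.87 [0.2687 0.251  0.04  ]
```

The tip is at y about -0.171 and the lip at about -0.187, so it's 15 mm short, as planned. Now the push.

drive_tool(
  plan=[
    [[0, 0, -0.006], [0, 0, 0], 0],
    [[0, 0, -0.012], [0, 0, 0], 0],
    [[0, 0, -0.018], [0, 0, 0], 0],
    [[0, 0, -0.024], [0, 0, 0], 0],
    [[0, 0, -0.03], [0, 0, 0], 0],
    [[0, 0, -0.036], [0, 0, 0], 0],
    [[0, 0, -0.042], [0, 0, 0], 0],
    [[0, 0, -0.048], [0, 0, 0], 0],
    [[0, 0, -0.053], [0, 0, 0], 0],
    [[0, 0, -0.056], [0, 0, 0], 0],
    [[0, 0, -0.056], [0, 0, 0], 0],
  ],
)

```text
clock: 10.13
tool_pos: [0.5732, -0.091, 0.0745]
orientation: [-108.2, 89.8, -2.8]
force: [-0.1, -1.2, 2.3]
opening: 0.0217
```

drive_tool(
  plan=[
    [[0, 0, -0.003], [0, 0, 0], 0],
    [[0, 0, -0.005], [0, 0, 0], 0],
    [[0, 0, -0.005], [0, 0, 0], 0],
  ],
)

```text
clock: 10.38
tool_pos: [0.5746, -0.0961, 0.0745]
orientation: [-111.6, 89.8, -6.2]
force: [-0.6, -0.7, 0.9]
opening: 0.0218
```

drive_tool(
  plan=[
    [[0, 0, -0.003], [0, 0, 0], 0],
    [[0, 0, -0.005], [0, 0, 0], 0],
    [[0, 0, -0.005], [0, 0, 0], 0],
  ],
)

```text
clock: 10.63
tool_pos: [0.576, -0.1012, 0.0745]
orientation: [-113.3, 89.8, -7.8]
force: [0.3, 0.1, 1.4]
opening: 0.0218
```

drive_tool(
  plan=[
    [[0, 0, -0.003], [0, 0, 0], 0],
    [[0, 0, -0.005], [0, 0, 0], 0],
    [[0, 0, -0.005], [0, 0, 0], 0],
  ],
)

```text
clock: 10.88
tool_pos: [0.5772, -0.1052, 0.0745]
orientation: [-89.9, 89.8, 15.5]
force: [-2.0, 6.2, 3.1]
opening: 0.0219
```

drive_tool(
  plan=[
    [[0, 0, -0.003], [0, 0, 0], 0],
    [[0, 0, -0.005], [0, 0, 0], 0],
    [[0, 0, -0.005], [0, 0, 0], 0],
  ],
)

```text
clock: 11.13
tool_pos: [0.5784, -0.1091, 0.0745]
orientation: [-68.2, 89.8, 37.2]
force: [-2.6, 8.4, 4.7]
opening: 0.0218
```

Contact shows as a force jump at TCP y about -0.103, which matches the geometry. At 1:6 slope, a 4 mm lift needs about 24 mm of travel past that, so roughly 17.5 mm more.

drive_tool(
  plan=[
    [[0, 0, -0.003], [0, 0, 0], 0],
    [[0, 0, -0.006], [0, 0, 0], 0],
    [[0, 0, -0.009], [0, 0, 0], 0],
    [[0, 0, -0.012], [0, 0, 0], 0],
    [[0, 0, -0.015], [0, 0, 0], 0],
    [[0, 0, -0.017], [0, 0, 0], 0],
    [[0, 0, -0.0185], [0, 0, 0], 0],
    [[0, 0, -0.0185], [0, 0, 0], 0],
  ],
)

```text
clock: 11.8
tool_pos: [0.5834, -0.1259, 0.0745]
orientation: [-56.6, 89.8, 48.9]
force: [-2.2, 7.7, 4.3]
opening: 0.022
```

```bash
python3 - <<'E'
from h import *
p,R=pose();o=ctrl.get_obs();print(p,R.as_matrix().round(4),o["force"],o["moment"],o["opening"])
for c,(x0,x1,y0,y1),e in(("scene",(122,230,235,330),(.6,-.186)),("side",(410,505,225,300),(.6,-.186))):
    a=cv2.imread(f"pics/{c}4.png");b=ctrl.snapshot(c);cal=ctrl.get_calibration(c);cv2.imwrite(f"pics/{c}5.png",b)
    for n,z in(("wedge_tip",.04),("lip",.059),("wedge",.04)):
        for r in ctrl.landmark_of(c,n)[:2]:print(c,n,np.round(r["pixel"],1),round(r["confidence"],2),at(cal,r["pixel"],z).round(4))
    g=[cv2.cvtColor(i,cv2.COLOR_BGR2GRAY) for i in(a,b)]
    # track corners on plate+scale, fit hinge rotation angle
    m=np.zeros_like(g[0]);m[y0:y1,x0:x1]=255
    P=cv2.goodFeaturesToTrack(g[0],40,.05,5,mask=m);Q,st,er=cv2.calcOpticalFlowPyrLK(g[0],g[1],P,None,winSize=(11,11),maxLevel=1)
    h=np.array([.6485,-.379,.06]);ax=np.array([np.cos(np.radians(15.2)),np.sin(np.radians(15.2)),0]);f=np.array([ax[1]*-1,ax[0],0])
    out=[]
    for pt,q,s in zip(P[:,0],Q[:,0],st[:,0]):
        if not s:continue
        X=at(cal,pt,.095);l=(X-h)@f
        dv=proj(cal,X+[0,0,l/.2*.004])-proj(cal,X)   # shift for 4 mm lift
        if l>.05 and abs(l)<.21:out.append((round(l,3),*(q-pt).round(2),round(float((q-pt)@dv/(dv@dv)*4),2)))
    out.sort();print(c,*out,sep="\n ");print("median lift mm",np.median([i[3] for i in out]))
im=ctrl.snapshot("wrist")
S=cv2.imread("pics/scene5.png")[180:310,150:340];D=cv2.imread("pics/side5.png")[170:310,330:520]
cv2.imwrite("pics/v5.png",np.vstack([cv2.resize(im,(480,300)).repeat(1,0).copy() if 0 else cv2.copyMakeBorder(cv2.resize(im,(480,300)),0,0,160,160,0),np.hstack([cv2.resize(i,(400,300),interpolation=cv2.INTER_CUBIC) for i in(S,D)])]))
E
```

```text
[ 0.58337766 -0.12591185  0.07452694] [[ 0.0028 -0.964  -0.266 ]
 [ 0.0032 -0.266   0.964 ]
 [-1.     -0.0035  0.0023]] [-2.24488638  7.67391818  4.32606429] [2.6456067  0.59384177 0.07117264] 0.02203567032776704
scene wedge_tip [327.2 142.6] 0.85 [0.2095 0.2706 0.04  ]
scene wedge_tip [414.1 174.3] 0.75 [0.5121 0.4003 0.04  ]
scene lip [228.3 260.1] 0.61 [ 0.6043 -0.1897  0.059 ]
scene wedge [371.9 161.2] 0.97 [0.3872 0.3341 0.04  ]
scene wedge [350.8 158.6] 0.78 [0.3405 0.2852 0.04  ]
scene
 (np.float64(0.111), np.float32(-0.77), np.float32(-0.67), 4.38)
 (np.float64(0.115), np.float32(-0.65), np.float32(-0.59), 3.8)
 (np.float64(0.12), np.float32(-0.71), np.float32(-0.69), 4.05)
 (np.float64(0.121), np.float32(-0.57), np.float32(-0.66), 3.75)
 (np.float64(0.123), np.float32(-0.56), np.float32(-0.81), 4.3)
 (np.float64(0.126), np.float32(-0.6), np.float32(-0.65), 3.63)
 (np.float64(0.134), np.float32(-0.75), np.float32(-0.72), 3.77)
 (np.float64(0.134), np.float32(-0.49), np.float32(-0.69), 3.38)
 (np.float64(0.136), np.float32(-0.48), np.float32(-0.79), 3.66)
 (np.float64(0.143), 
[... 432 characters left out ...]
  234.7] 0.71 [ 0.5993 -0.1124  0.04  ]
side
 (np.float64(0.121), np.float32(0.69), np.float32(-0.66), 3.34)
 (np.float64(0.123), np.float32(0.67), np.float32(-0.79), 3.67)
 (np.float64(0.125), np.float32(0.6), np.float32(-0.73), 3.4)
 (np.float64(0.128), np.float32(0.57), np.float32(-0.75), 3.2)
 (np.float64(0.132), np.float32(0.54), np.float32(-0.84), 3.46)
 (np.float64(0.136), np.float32(0.51), np.float32(-0.8), 3.35)
 (np.float64(0.136), np.float32(0.53), np.float32(-0.85), 3.44)
 (np.float64(0.143), np.float32(0.39), np.float32(-0.87), 3.36)
 (np.float64(0.147), np.float32(0.47), np.float32(-0.94), 3.56)
 (np.float64(0.179), np.float32(0.22), np.float32(-1.36), 4.05)
median lift mm 3.42
```

View pics/v5.png

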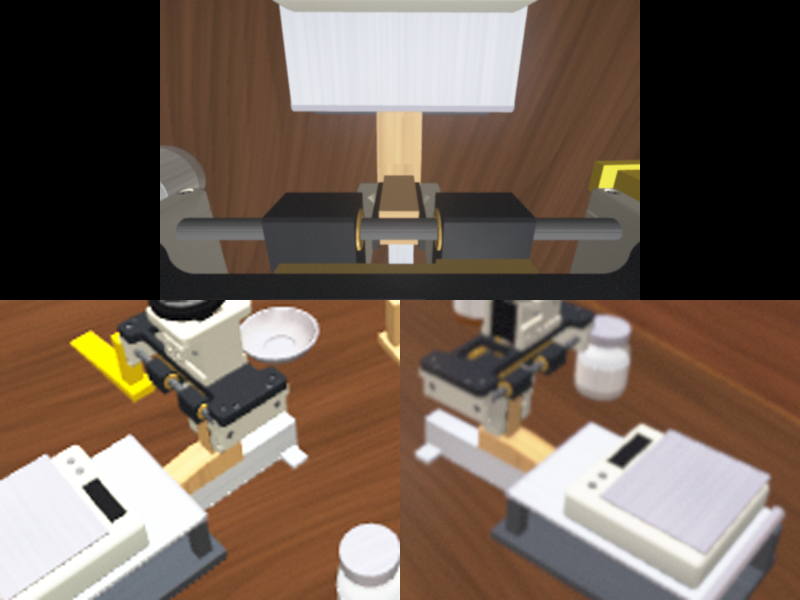

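The wedge sits centred on the rail under the lip. Lift reads about 3.9 mm from travel, 3.8 mm from the scene camera and 3.4 mm from the side camera, all inside 3 to 5 mm. The grip is still 22 mm and the forces are small, so I'm handing it in.

```bash
python3 - <<'E'
from h import *
o=ctrl.get_obs();print(o["clock"],o["tool_pos"],o["force"],o["opening"]);print(ctrl.close_job())
E
```

```text
12.25 [ 0.58338714 -0.12588649  0.07451268] [-2.08008746  7.09141462  4.22863804] 0.022000218268048575
the job is handed in; nothing more can be done
None
```

The thicker wooden wedge is on the rail and pushed under the plate's free edge, which is lifted about 3.5 to 4 mm. The gripper still holds the wedge by its post. I handed the job in at 12.3 s, and no verdict was reported.

- **Placing:** I set the wedge flat on the rail with its tip about 15 mm short of the lip, then pushed it straight along. The force showed contact with the lip at the expected place.
- **Lift:** The three readings differ slightly: 3.9 mm from the travel along the wedge, 3.8 mm from the scene camera and 3.4 mm from the side camera. All are inside the 3 to 5 mm asked for.
- **Holding:** The pose was steady over the last readings. The wrist force was about 8 N and the grip was 22 mm, the width of the post.
- **Other things:** I saw no contact with anything else in the pictures or the force readings, but I didn't check each bystander's position at the end. In the last pictures the network no longer found the wedge's tip, because it is hidden under the plate.

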